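# Unfold the vise crank and clamp the blank snugly

### The job

Unfold the crank handle of the small bench vise until it stands upright, then turn the crank clockwise with it so that the moving jaw pushes the grey nest blank square against the packing plate on the back stop and holds it snugly there. Tighten only until you feel the blank firmly trapped, since more marks the soft metal; do not push the jaw or the blank directly, leave the handle upright, let go, and leave the other things on the bench alone.

Things in the scene. Friction and masses are not known exactly. Their poses are not given: they have to be found in the camera images.
- vise: Fixed quick-action bench vise: dark steel bed 240 x 84 x 12 mm with a grey gear housing 90 x 80 mm (top 56 mm above the bench, with a 60 mm high boss) at one end. Origin on the bench; local x runs along the bed in the direction the jaw closes, z up. Bed from x = -110 to +130 mm, housing from x = -105 to -15 mm. The crank's upright axis is at local x = -60 mm, y = 0. With the crank at its start (joint 0) the arm points along local -y.
- crank_axis (a point): Point on the crank's vertical axis, at the height of the handle's fold pivot (86 mm above the bench).
- handle_pivot (a point): Fold pivot of the handle at the outer end of the flat steel crank arm (12 mm wide, its top 74 mm above the bench), 55 mm from the crank axis and 86 mm above the bench; turns with the crank. The fold axis is level and at right angles to the crank arm. The clevis round it is 18 mm across and 92 mm high.
- grip_point (a point): Point on the centre line of the handle, 45 mm from the fold pivot and 13 mm from the handle's free end. The handle has a black round grip, 18 mm in diameter, 13 to 58 mm from the pivot, which spins freely on its spindle. Folded, it lies level above the crank arm, its free end over the crank axis; the fingers can straddle it there (the crank arm and its 15 mm hub below are narrower than the grip, down to the boss, 40 mm in diameter, whose top is 60 mm above the bench).
- handle (a joint): Fold angle of the handle, rad: 0 = folded flat over the arm, 1.57 = upright at its stop. It folds up and outward about the pivot and stays where it is left by friction (0.05 N m).
- crank (a joint): Crank angle, rad: 0 at the start, grows clockwise seen from above, to 2.75 at most. One rad moves the jaw 20 mm. Turning it free takes about 4.5 N at the upright handle (55 mm radius), and 1 N more for every 2.75 N of clamping. The drive holds by friction when let go (up to about 12 N of clamping stays, however much it had been tightened). It is stiff: once the blank is trapped the clamping force climbs tens of newtons in a millimetre of jaw travel.
- jaw: Moving steel jaw, 70 mm wide, 36 mm high, driven by the crank. Origin on the bed under the middle of its clamping face; local x points to the back stop.
- back_stop: Fixed steel back jaw, bolted across the bed at a setting that varies, 70 mm wide and 36 mm high. Origin on the bed under the middle of its clamping face, which looks along local -x towards the moving jaw. A metal packing plate, 62 mm wide, is fixed to that face and stands 3 to 13 mm proud of it; its thickness differs each time and is not measured, so the blank meets it sooner than the stop's face.
- nest_blank: Loose milled grey metal block 44 (x, between the jaws) x 70 (y) x 28 mm (z), about 0.33 kg, lying on the bed between the jaws with a gap on either side; the jaws close on its 44 mm width. Origin at the centre of its underside. Soft metal: more than 40 N of clamping marks it; less than 6 N does not hold it.
- vial: Bystander: dropper bottle, 31 mm in diameter, 94 mm high, standing. Origin at the centre of its underside.
- grease_tin: Bystander: flat round tin, 54 mm in diameter, 24 mm high. Origin at the centre of its underside.
- hex_key: Bystander: long hex key, 32 x 132 x 6 mm, lying. Origin at the centre of its underside.
- connector: Bystander: grey round connector, 25 mm in diameter, 32 mm high, standing. Origin at the centre of its underside.
Things that resemble listed ones, but are neither listed nor needed, are in the scene too. What is shaped like the nest_blank but orange is not meant.

How it is judged:
On the way, in this order (a step that is already met when the one before it is completed fails the run):
1. the handle stands unfolded and upright (value of joint handle above 1.4 rad), for 0.1 s.
2. with the handle up, the blank is trapped between jaw and packing plate (the jaw presses on it) (value of joint handle above 1.35 rad and contact force between jaw and nest_blank above 8 N), for 0.2 s.
At the end, for the whole second after the job is handed in: The released handle is still upright (fold angle over 1.35 rad); the blank lies flat and square (within 0.05 rad) in the vise, held between jaw and packing plate, the jaw pressing on it with more than 6 N (value of joint handle above 1.35 rad and contact force between jaw and nest_blank above 6 N and angle between nest_blank's own z axis and vertical below 0.05 rad and angle between the x axis of nest_blank and the x axis of vise, either way round below 0.05 rad); the robot touches nothing.
It fails at once if the blank is overtightened: the jaw presses on it with more than 40 N (contact force between jaw and nest_blank above 40 N).
It fails at once if the robot pushes the jaw or the blank directly (over 4 N) (contact force between any of the arm, the fingers and jaw above 4 N or contact force between any of the arm, the fingers and nest_blank above 4 N).
It fails at once if a bystander is moved more than 20 mm (distance of any of vial, grease_tin, hex_key, connector from where it was at the start of the episode above 0.02 m).
It also fails if it takes over 51 s, if anything falls off the work surface, if the arm or the gripper's body presses on something with over 40 N, if the wrist force passes 120 N, or if a joint passes its speed limit or range.

### The arm

A 6-joint arm with a two-finger parallel gripper is mounted at the origin on the work surface; the furniture and walls round the work are solid. World frame = base frame: x ahead of the robot, y to its left, z up, the work surface at z = 0. Lengths are in m, angles in rad, forces in N, time in s.
With the tool pointing down it reaches from about 0.35 to 0.85 m from the base axis. Payload 8.1 kg.
Tool frame: the origin (TCP) lies midway between the tips of the shut fingers; the grasp point (between the pads) lies 19 mm behind it; z points along the fingers, x is the direction in which the jaws open and shut, and the axes are right-handed (so a half turn about z gives the same grasp; the last joint's range is limited). The gripper opens to 93 mm and grips with 3 to 60 N. Pads are 15 mm wide; open, the fingers measure 128 mm over their backs; the gripper's body (75 mm by 188 mm) begins 65 mm behind the grasp point.
Start: joints at [-1.355, 0.13, 1.488, -0, 1.523, -0.085], TCP at [0.178, -0.573, 0.219] pointing down, gripper open.
Joint ranges: [-2.96, 2.96], [-0.89, 2.26], [0.02, 2.5], [-1.34, 4.48], [0, 2.73], [-2.66, 2.66]. Speed limits (rad/s): [2.39, 2.39, 2.79, 3.14, 3.14, 3.14].

### API

Orientations are given as a unit quaternion [w, x, y, z].
In Python, from plant import monitor, cams, ticket gives the robot as it stands. The module is installed in compiled form; this text tells all that it offers.
- The arm moves only by the shell command python3 -m handwheel 'ROWS' [FORCE]. ROWS is JSON, a list of rows, each a list of 3 entries, a list of its own where there are three numbers: the shift along the tool's x, y, z in mm, then the turn about the tool's z in units of 5 degrees (1.0 is 5 degrees), then the finger opening in mm, from 0 to 93. In form: [[[tx, ty, tz], yaw, gripper], ...]. A call has 1 to 20 rows; each row is the pose to reach, as a shift and turn from the pose commanded when the call began, along the tool's axes at that moment; what a row does not reach only later rows make up. A row lasts 1/10 s, in which the tool goes at most 50 mm and 8.59 degrees, less where a joint would pass 70% of its speed; a pose out of reach is approached as far as the arm can. A call with a gripper value outside its range is refused whole. The fingers move at their own pace and stop on an object; FORCE is the grip in N (left out, the last holds). Time passes only in rows, so rows that repeat a pose let the fingers close. It gives the time, the measured TCP pose, the force and the opening at its end, in the units of the state.
- monitor.sense(): the state, without advancing time (a new reading comes with each control period).
- cams.grab_frame(name): name is "scene" or "top"; returns a dict with "img" (384x512x3 uint8, red, green, blue), "camera_matrix" (3x3 intrinsics, pixels), "D" ([k1, k2, p1, p2, k3] as OpenCV has them; the pictures are not rectified), "T" (4x4, takes a point from camera to world coordinates). Camera axes: x right, y down, z forward; pixel columns grow to the right and rows downward; lengths in m; the calibration is good to about 2 mm. A picture is of the moment at which its call begins. There is no depth.
- ticket.close_job(): hands the job in, once; it reports no verdict.
The state is a dict: "time_s": time; "joints": joint angles; "joint_velocities": joint speeds; "joint_torque": joint torques, N m; "tcp_pos": TCP position; "ee_rot": TCP orientation; "force": force on the tool from outside, world axes, zero at the start; "wrist_torque": the same for the moment, N m; "width": finger opening in m.
Only numpy, scipy, OpenCV 4.12 (cv2) and the standard library are available. Lean on these libraries where they do the work, as an engineer would, in place of code of your own. Each camera call takes 0.05 s, during which the arm holds its last target. There are 200 camera calls.

## Working session

There is one attempt and no reset: what is moved stays moved. The work goes in short steps, Python scripts to look and compute and a shell command to move; the robot and the scene stay as the last step left them, time stands still between calls to the robot, and variables do not carry over. Pictures are saved under pics/ and viewed, about 8 in all and at most 12, crops included, and the job is handed in when it is done.

```bash
mkdir -p pics; python3 - <<'E'
from plant import monitor, cams
import cv2, numpy as np
for n in ("scene","top"):
    f=cams.grab_frame(n); cv2.imwrite(f"pics/{n}0.png",f["img"][:,:,::-1]); np.savez(f"{n}0.npz",**f)
    print(n,f["camera_matrix"].tolist(),f["D"],np.round(f["T"],3).tolist())
s=monitor.sense(); print(s)
E
```

```text
scene [[481.31017336571585, 0.0, 248.10031596094416], [0.0, 481.31017336571585, 193.2996201747731], [0.0, 0.0, 1.0]] [-0.18342199  0.          0.          0.          0.        ] [[-0.941, 0.289, -0.174, 0.745], [0.337, 0.828, -0.448, 0.507], [0.014, -0.48, -0.877, 0.883], [0.0, 0.0, 0.0, 1.0]]
top [[408.67766747310094, 0.0, 258.6225593321126], [0.0, 408.67766747310094, 191.4928124156035], [0.0, 0.0, 1.0]] [0.02621777 0.         0.         0.         0.        ] [[-0.027, -0.987, 0.156, 0.432], [-1.0, 0.027, -0.003, 0.083], [-0.001, -0.156, -0.988, 1.057], [0.0, 0.0, 0.0, 1.0]]
{'time_s': 0.1, 'joints': array([-1.35540503e+00,  1.31074713e-01,  1.48915814e+00,  3.54104004e-06,
        1.52301965e+00, -8.53862786e-02]), 'joint_velocities': array([ 0.00027937, -0.00053327, -0.00362254,  0.00052657,  0.00071681,
        0.00257721]), 'joint_torque': array([ 8.26875894e-04, -5.61340499e+01, -4.93096161e+01,  7.70504074e-02,
        2.90937623e-02, -2.98753355e-05]), 'tcp_pos': array([ 0.17767781, -0.57254956,  0.21770561]), 'ee_rot': array([-5.48813790e-04,  8.05065806e-01, -5.93184929e-01, -6.22557024e-04]), 'force': array([-0.21126723,  0.82085759,  0.15851705]), 'wrist_torque': array([ 0.00179457, -0.03754275, -0.01529676]), 'width': 0.09294296904931452}
```

View pics/scene0.png

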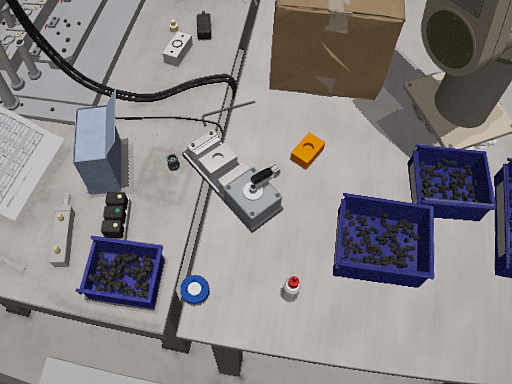

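View pics/top0.png

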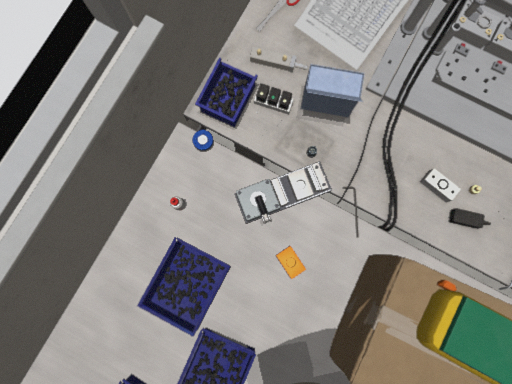

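Scene: vise at about (235,180), its black folded handle at (264,176), the grey blank in it at (213,155). The lookalikes are the orange block at (308,150) and the white/grey block with a hole at (178,48). Top: vise at (283,193), handle at (262,207), grey blank at (297,187), orange block at (290,262), other grey block at (441,185). I choose the grey block lying in the vise, and check it in a close crop.

```bash
python3 - <<'E'
import cv2, numpy as np
a=cv2.imread("pics/scene0.png")[120:240,170:295]; b=cv2.imread("pics/top0.png")[155:230,225:340]
a=cv2.resize(a,None,fx=4,fy=4.0,interpolation=cv2.INTER_CUBIC)
cv2.imwrite("pics/c_scene.png",a)
b=cv2.resize(b,None,fx=6,fy=6,interpolation=cv2.INTER_CUBIC); cv2.imwrite("pics/c_top.png",b)
E
```

```text
(no output)
```

View pics/c_scene.png

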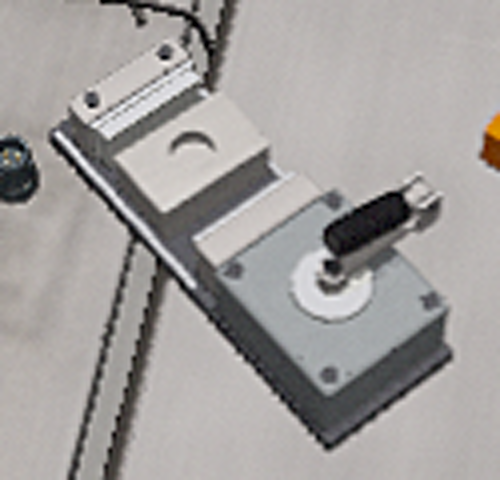

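View pics/c_top.png

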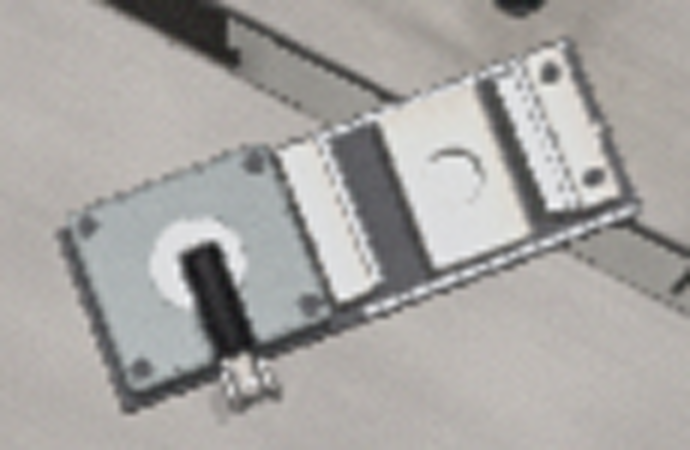

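The grey blank in the vise has a gap on each side (scene crop (190,150), top crop (455,175)). The handle is folded, with its free end at top crop (200,250) and the clevis at (248,378). Now I'll cast rays.

```bash
cat >h.py <<'E'
import numpy as np, cv2
def ray(f,uv):
    p=cv2.undistortPoints(np.array([[uv]],float),f["camera_matrix"],f["D"])[0,0]
    T=f["T"]; return T[:3,3],T[:3,:3]@np.array([p[0],p[1],1])
def plane(f,uv,z):
    o,d=ray(f,uv); return (o+d*(z-o[2])/d[2])
def tri(f,a,g,b):
    o1,d1=ray(f,a);o2,d2=ray(g,b)
    s=np.linalg.lstsq(np.c_[d1,-d2],o2-o1,rcond=None)[0]
    p,q=o1+s[0]*d1,o2+s[1]*d2; return (p+q)/2,np.linalg.norm(p-q)
E
python3 - <<'E'
from h import *
np.set_printoptions(precision=4,suppress=True)
S=dict(np.load("scene0.npz"));T=dict(np.load("top0.npz"))
s=lambda u,v:(170+(u+.5)/4-.5,120+(v+.5)/4-.5)
t=lambda u,v:(225+(u+.5)/6-.5,155+(v+.5)/6-.5)
H={}
for n,c,f,l in (("scene",s,S,[(215,268),(330,195),(447,315),(325,393)]),("top",t,T,[(70,226),(262,148),(330,315),(130,390)])):
    P=np.array([plane(f,c(*p),.056) for p in l]); print(n,P[:,:2].tolist(),"mean",P.mean(0)); H[n]=P
P=H["top"]; d1=P[1]-P[0]; d2=P[2]-P[3]; print("top ang",[np.degrees(np.arctan2(d[1],d[0])) for d in (d1,d2)],np.linalg.norm(d1),np.linalg.norm(d2))
P=H["scene"]; 
for i in range(4): d=P[(i+1)%4]-P[i]; print("scene edge",np.degrees(np.arctan2(d[1],d[0])),np.linalg.norm(d))
# boss centre z .06 ; bed
print("boss",plane(S,s(332,287),.06),plane(T,t(197,262),.06))
print("clevis z.092",plane(S,s(422,192),.09),plane(T,t(248,376),.09))
# black mask
for n,c,f,off in (("scene",S,S,(170,120)),("top",T,T,(225,155))):
    im=f["img"]; m=(im.max(2)<55).astype(np.uint8)
    k,lab,st,ce=cv2.connectedComponentsWithStats(m)
    x,y=((264,176) if n=="scene" else (262,207))
    i=np.argmin([np.hypot(*(e-[x,y])) if j and st[j,4]>15 else 1e9 for j,e in enumerate(ce)])
    ys,xs=np.where(lab==i); pts=np.c_[xs,ys].astype(float)
    Q=np.array([plane(f,p,.086) for p in pts])[:,:2]; mu=Q.mean(0); w,V=np.linalg.eigh(np.cov(Q.T))
    pr=(Q-mu)@V[:,1]; print(n,"grip px",ce[i],st[i],"mean",mu,"dir",V[:,1],"ang",np.degrees(np.arctan2(V[1,1],V[0,1])),pr.min(),pr.max())
    globals()[n+"c"]=ce[i]
print("tri",tri(S,scenec,T,topc))
E
```

```text
scene [[0.6219210027030829, 0.054575948515253436], [0.5539131028208926, 0.033519431921621545], [0.5233977607002961, 0.11687683781702746], [0.5939304065703053, 0.1368601852464233]] mean [0.5733 0.0855 0.056 ]
top [[0.589667873516177, 0.1348340746343598], [0.6202908989732743, 0.05457289530381764], [0.5498193864149359, 0.028786859503278125], [0.5211892497939008, 0.1115536332306952]] mean [0.5702 0.0824 0.056 ]
top ang [np.float64(-69.11603735419324), np.float64(-70.91881103679981)] 0.08590475304472667 0.08757867066920227
scene edge -162.7964981606779 0.0711930568064325
scene edge 110.10658481202013 0.08876735448546667
scene edge 15.81851549796158 0.07330885558994947
scene edge -71.21325664190873 0.08691472306979682
boss [0.5719 0.0857 0.06  ] [0.5727 0.0828 0.06  ]
clevis z.092 [0.519 0.066 0.09 ] [0.5224 0.0638 0.09  ]
scene grip px [261.3702 175.4586] [251 168  22  16 181] mean [0.5494 0.0716] dir [-0.9662 -0.258 ] ang -165.05139831820742 -0.02240023551276989 0.023677381342159652
top grip px [261.051  205.3061] [256 196  11  19  98] mean [0.5518 0.0746] dir [-0.9505 -0.3106] ang -161.90585936515765 -0.0228098026406329 0.019779731566856137
tri (array([0.5509, 0.0747, 0.0917]), np.float64(0.00024316594771123858))
```

```bash
python3 - <<'E'
from h import *
from scipy.spatial.transform import Rotation as R
np.set_printoptions(precision=4,suppress=True)
S=dict(np.load("scene0.npz"));T=dict(np.load("top0.npz"))
for uv in ((270,88),(378,97)): print("box bottom",plane(S,uv,0))
for uv in ((375,257),(333,350),(475,260)):
  for z in (0,.15,.25,.35): print(uv,z,plane(T,uv,z)[:2])
q=[-5.48813790e-04,8.05065806e-01,-5.93184929e-01,-6.22557024e-04]
M=R.from_quat(q[1:]+q[:1]).as_matrix(); print(M, np.degrees(np.arctan2(M[1,0],M[0,0])))
print("vial",plane(T,(176,203),.08),"tin",plane(T,(203,140),.024))
E
```

```text
box bottom [ 0.4228 -0.1981  0.    ]
box bottom [ 0.1835 -0.0902  0.    ]
(375, 257) 0 [ 0.4222 -0.2124]
(375, 257) 0.15 [ 0.4236 -0.1705]
(375, 257) 0.25 [ 0.4245 -0.1426]
(375, 257) 0.35 [ 0.4254 -0.1146]
(333, 350) 0 [ 0.2002 -0.0928]
(333, 350) 0.15 [ 0.2331 -0.0679]
(333, 350) 0.25 [ 0.255  -0.0513]
(333, 350) 0.35 [ 0.277  -0.0346]
(475, 260) 0 [ 0.4089 -0.4632]
(475, 260) 0.15 [ 0.4121 -0.3857]
(475, 260) 0.25 [ 0.4143 -0.334 ]
(475, 260) 0.35 [ 0.4165 -0.2823]
[[ 0.2963 -0.9551 -0.0004]
 [-0.9551 -0.2963  0.0016]
 [-0.0017 -0.0001 -1.    ]] -72.76671753734016
vial [0.5636 0.2789 0.08  ] tin [0.7349 0.2206 0.024 ]
```

```bash
python3 -m handwheel '[[[0,0,-50],0,93],[[0,0,-100],0,93],[[0,0,-150],0,93],[[0,0,-200],0,93],[[0,0,-250],0,93],[[0,0,-280],0,93],[[0,0,-280],0,93],[[-15,-45,-280],0,93],[[-30,-90,-280],0,93],[[-45,-140,-280],0,93],[[-60,-190,-280],0,93],[[-75,-240,-280],0,93],[[-90,-290,-280],0,93],[[-105,-330,-280],0,93],[[-118,-373,-280],0,93],[[-118,-373,-280],0,93],[[-118,-373,-280],0,93]]' 10
```

```text
time_s: 1.8
tcp_pos: [0.4998, -0.349, 0.4968]
ee_rot: [0.0, 0.806, -0.592, -0.001]
force: [-0.6, -0.5, 0.6]
width: 0.0929
```

```bash
python3 -m handwheel '[[[-40,-20,0],0,93],[[-80,-40,0],0,93],[[-120,-60,0],0,93],[[-160,-80,0],0,93],[[-200,-97,0],0,93],[[-240,-115,0],0,93],[[-280,-133,0],0,93],[[-320,-150,0],-0.2,93],[[-360,-170,0],-0.4,93],[[-391,-185,0],-0.4,93],[[-391,-185,50],-0.4,93],[[-391,-185,100],-0.4,93],[[-391,-185,150],-0.4,93],[[-391,-185,200],-0.4,93],[[-391,-185,250],-0.4,93],[[-391,-185,297],-0.4,93],[[-391,-185,297],-0.4,93],[[-391,-185,297],-0.4,93]]' 10
python3 - <<'E'
from plant import cams
import cv2, numpy as np
a=cams.grab_frame("scene")["img"][:,:,::-1][60:260,140:340]; b=cams.grab_frame("top")["img"][:,:,::-1][125:275,190:340]
cv2.imwrite("pics/v5.png",np.hstack([cv2.resize(a,(400,400)),cv2.resize(b,(400,400))]))
E
```

```text
time_s: 3.6
tcp_pos: [0.5593, 0.0772, 0.2019]
ee_rot: [0.001, 0.815, -0.58, -0.001]
force: [0.5, 0.4, 0.5]
width: 0.0929
```

View pics/v5.png

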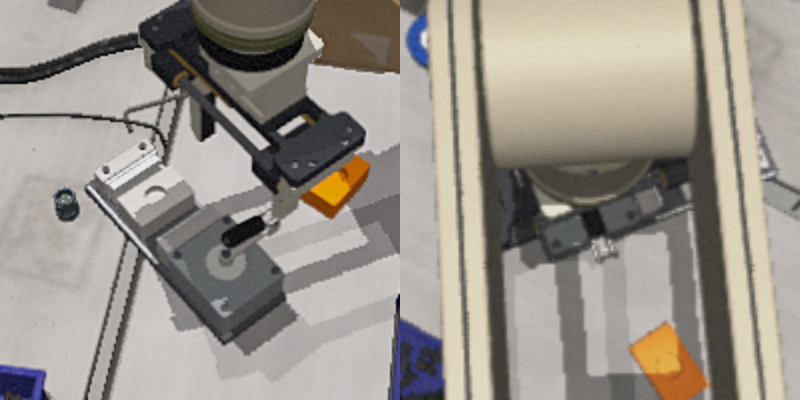

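```bash
python3 -m handwheel '[[[0,0,40],0,50],[[0,0,80],0,50],[[0,0,110],0,50],[[0,0,125],0,50],[[0,0,132],0,50],[[0,0,132],0,50],[[0,0,132],0,50],[[0,0,132],0,50]]' 10; python3 -m handwheel '[[[0,0,0],0,10],[[0,0,0],0,10],[[0,0,0],0,10],[[0,0,0],0,10],[[0,0,0],0,10],[[0,0,0],0,10],[[0,0,0],0,10],[[0,0,0],0,10]]' 8
```

```text
time_s: 4.5
tcp_pos: [0.5615, 0.0785, 0.0718]
ee_rot: [-0.001, 0.815, -0.579, 0.001]
force: [0.4, -0.5, -0.6]
width: 0.0504
time_s: 5.3
tcp_pos: [0.5605, 0.0772, 0.0698]
ee_rot: [0.0, 0.815, -0.579, 0.001]
force: [2.3, -6.7, -0.2]
width: 0.0179
```

```bash
python3 -m handwheel '[[[1,0.4,-5.6],0,10],[[1,1.5,-11],0,10],[[1,3.3,-16.5],0,10],[[1,5.8,-21.5],0,10],[[1,9,-26],0,10],[[1,12.6,-30.4],0,10],[[1,12.6,-30.4],0,10],[[1,12.6,-30.4],0,10]]' 8;
python3 - <<'E'
from plant import cams
import cv2, numpy as np
a=cams.grab_frame("scene")["img"][:,:,::-1][110:260,160:310]
cv2.imwrite("pics/v6.png",cv2.resize(a,(450,450)))
E
```

```text
time_s: 6.1
tcp_pos: [0.5473, 0.0724, 0.0995]
ee_rot: [0.001, 0.815, -0.579, -0.0]
force: [-1.9, -5.8, -2.9]
width: 0.0178
```

View pics/v6.png

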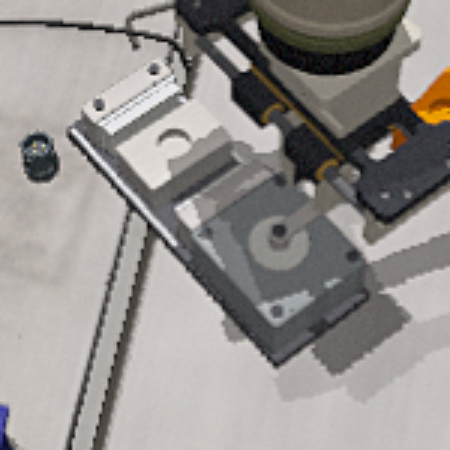

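The picture shows the handle lifted between the fingers at (300,180), and the hub, now uncovered, at (278,237). The arc is working, so I'll continue it to upright.

```bash
python3 -m handwheel '[[[0.5,4.3,-3.7],0,10],[[0.5,8.9,-6.8],0,10],[[0.5,13.9,-9.3],0,10],[[0.5,19.3,-11.1],0,10],[[0.5,24.8,-12.2],0,10],[[0.5,30.4,-12.6],0,10],[[0.5,32,-12.6],0,10],[[0.5,32,-12.6],0,10],[[0.5,32,-12.6],0,10]]' 8; python3 -c "
from plant import monitor;s=monitor.sense();print(s['force'],s['wrist_torque'],s['tcp_pos'])"
```

```text
time_s: 7.05
tcp_pos: [0.5198, 0.0626, 0.114]
ee_rot: [-0.002, 0.815, -0.579, 0.002]
force: [7.7, -2.3, -4.9]
width: 0.0179
[ 7.70443105 -2.25793081 -4.92344297] [-0.38490713 -1.19265635  0.05438365] [0.51982718 0.06255093 0.11402217]
```

```bash
python3 - <<'E'
from plant import monitor
from scipy.spatial.transform import Rotation as R
from h import *
s=monitor.sense(); print(s['joints'])
q=s['ee_rot'];M=R.from_quat([*q[1:],q[0]]).as_matrix();print(M.round(3))
# crank schedule in tool axes from the present pose: 55 mm circle, arm along -y_tool(in), per 0.14 rad
ax=M[:2,:2]
a=np.array([.571,.083]);p=s['tcp_pos'][:2];r0=p-a;ph=np.arctan2(r0[1],r0[0]);print(np.degrees(ph),np.hypot(*r0))
# gaps from top view (jaw top z .048, blank top .040, plate top .048?)
T=dict(np.load("top0.npz"));t=lambda u,v:(225+(u+.5)/6-.5,155+(v+.5)/6-.5)
d=np.array([np.cos(np.radians(-70.8)),np.sin(np.radians(-70.8))])
X=lambda u,v,z:(plane(T,t(u,v),z)[:2]-a)@d*1000
print("jaw",X(325,140,.048),X(378,285,.048),"blank",X(378,112,.04),X(432,270,.04),X(475,82,.04),X(530,235,.04),"plate",X(498,75,.048),X(550,212,.048))
for dth in np.arange(0.15,2.76,.15):
    A=ph-dth; w=a+.055*np.array([np.cos(A),np.sin(A)])-(a+.055*r0/np.hypot(*r0)); print(round(dth,2),(w@ax*1000).round(1),"yaw",round(np.degrees(dth)/5,2))
E
```

```text
[ 2.14369706e-02 -5.19133699e-03  1.82430146e+00  5.30539017e-04
  1.31803744e+00  1.25639333e+00]
[[ 0.329 -0.944  0.004]
 [-0.944 -0.329  0.001]
 [ 0.001 -0.004 -1.   ]]
-158.21795562039793 0.055107369861193675
jaw 69.6406369795436 68.08616091603555 blank 95.84474821798706 92.41034961247964 138.94293987786156 136.24350393898672 plate 147.63116014124418 146.2109054651502
0.15 [-8.2 -0.3] yaw 1.72
0.3 [-16.3  -1.7] yaw 3.44
0.45 [-24.1  -4.4] yaw 5.16
0.6 [-31.5  -8.2] yaw 6.88
0.75 [-38.1 -13.1] yaw 8.59
0.9 [-44.  -18.9] yaw 10.31
1.05 [-48.9 -25.5] yaw 12.03
1.2 [-52.8 -32.8] yaw 13.75
1.35 [-55.5 -40.5] yaw 15.47
1.5 [-57.1 -48.6] yaw 17.19
1.65 [-57.4 -56.9] yaw 18.91
1.8 [-56.5 -65. ] yaw 20.63
1.95 [-54.4 -73. ] yaw 22.35
2.1 [-51.1 -80.6] yaw 24.06
2.25 [-46.7 -87.6] yaw 25.78
2.4 [-41.4 -93.8] yaw 27.5
2.55 [-35.1 -99.2] yaw 29.22
2.7 [ -28.1 -103.6] yaw 30.94
```

```bash
python3 -m handwheel '[[[0,0,0],0,45],[[0,0,0],0,45],[[0,0,0],0,45],[[0,0,0],-1.7,45],[[0,0,0],-3.4,45],[[0,0,0],-5.1,45],[[0,0,0],-6.8,45],[[0,0,0],-8.5,45],[[0,0,0],-10.2,45],[[0,0,0],-11.9,45],[[0,0,0],-13.6,45],[[0,0,0],-15.3,45],[[0,0,0],-17,45],[[0,0,0],-18,45],[[0,0,0],-18,45]]' 8 && python3 -m handwheel '[[[0,0,0],-1.7,45],[[0,0,0],-3.4,45],[[0,0,0],-5.1,45],[[0,0,0],-6.8,45],[[0,0,0],-8.5,45],[[0,0,0],-10.2,45],[[0,0,0],-11.9,45],[[0,0,0],-13.6,45],[[0,0,0],-15.3,45],[[0,0,0],-17,45],[[0,0,0],-18,45],[[0,0,0],-18,45],[[0,0,0],-18,45]]' 8
python3 - <<'E'
from plant import cams,monitor
import cv2, numpy as np
s=monitor.sense();print(s['joints'],s['tcp_pos'],s['force'])
a=cams.grab_frame("scene")["img"][:,:,::-1][110:260,160:310]
cv2.imwrite("pics/v7.png",cv2.resize(a,(450,450)))
E
```

```text
time_s: 8.55
tcp_pos: [0.5183, 0.0626, 0.1128]
ee_rot: [-0.0, 0.986, 0.168, 0.0]
force: [0.2, -0.2, 0.1]
width: 0.045
time_s: 9.85
tcp_pos: [0.5183, 0.0624, 0.1127]
ee_rot: [-0.0, 0.581, 0.814, 0.0]
force: [-0.3, 0.0, -0.7]
width: 0.0447
[ 2.15105577e-02 -3.55164014e-03  1.82511143e+00  1.55763246e-04
  1.31992797e+00 -1.88065604e+00] [0.51831182 0.06241971 0.11274465] [-0.32574951  0.02505121 -0.69375229]
```

View pics/v7.png

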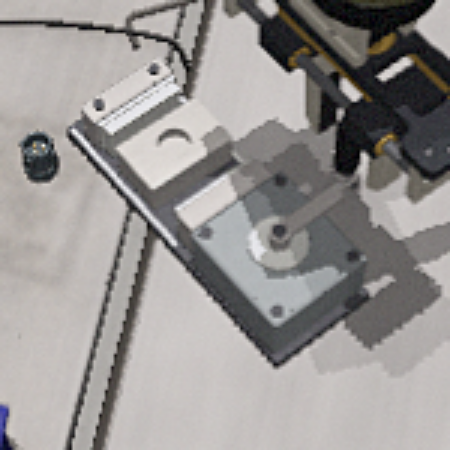

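The handle stands upright at (348,150) between the open fingers, and the blank and jaw have not moved. I'll re-grip and crank 0.7 rad.

```bash
python3 -m handwheel '[[[0,1,0],0,10],[[0,1,0],0,10],[[0,1,0],0,10],[[0,1,0],0,10],[[0,1,0],0,10]]' 20 && python3 -m handwheel '[[[3.8,0.1,0],0.8,10],[[7.7,0.5,0],1.6,10],[[11.5,1.2,0],2.4,10],[[15.2,2.1,0],3.2,10],[[18.9,3.3,0],4,10],[[22.4,4.8,0],4.8,10],[[25.9,6.5,0],5.6,10],[[29.2,8.4,0],6.4,10],[[32.4,10.5,0],7.2,10],[[35.4,12.9,0],8,10]]' 20
cat >st.py <<'E'
from plant import monitor
from scipy.spatial.transform import Rotation as R
import numpy as np
s=monitor.sense(); q=s['ee_rot'];M=R.from_quat([*q[1:],q[0]]).as_matrix()
a=np.array([.5716,.0812]); r=s['tcp_pos'][:2]-a; ph=np.arctan2(r[1],r[0])
d=(np.radians(-160.8)-ph)%(2*np.pi); d=d-2*np.pi if d>5 else d
t=np.array([np.sin(ph),-np.cos(ph)]); F=s['force'][:2]
print("t %.2f crank~%.3f rad, r %.1f mm, F resist tang %.1f, radial-out %.1f, Fz %.1f; tool x dir %.1f deg vs tangent %.1f; j6 %.2f w %.4f"%(s['time_s'],d,1e3*np.hypot(*r),-F@t,F@r/np.hypot(*r),s['force'][2],np.degrees(np.arctan2(M[1,0],M[0,0])),np.degrees(np.arctan2(t[1],t[0])),s['joints'][5],s['width']))
E
python3 st.py
```

```text
time_s: 10.4
tcp_pos: [0.5193, 0.0624, 0.1127]
ee_rot: [0.0, 0.579, 0.815, -0.0]
force: [0.4, -1.0, 0.9]
width: 0.0174
time_s: 11.4
tcp_pos: [0.5194, 0.0996, 0.1126]
ee_rot: [0.0, 0.824, 0.567, -0.001]
force: [-1.8, -3.9, 1.8]
width: 0.0172
t 11.40 crank~0.675 rad, r 55.4 mm, F resist tang 4.3, radial-out 0.4, Fz 1.8; tool x dir 69.0 deg vs tangent 70.6; j6 -1.11 w 0.0172
```

```bash
python3 -m handwheel '[[[3.8,0.1,0],0.8,10],[[7.7,0.5,0],1.6,10],[[11.5,1.2,0],2.4,10],[[15.2,2.1,0],3.2,10],[[18.9,3.3,0],4,10],[[22.4,4.8,0],4.8,10],[[25.9,6.5,0],5.6,10],[[25.9,6.5,0],5.6,10]]' 20; python3 st.py
```

```text
time_s: 12.2
tcp_pos: [0.5345, 0.1223, 0.1126]
ee_rot: [-0.0, 0.936, 0.352, -0.001]
force: [-4.2, -0.4, 3.8]
width: 0.0174
t 12.20 crank~1.172 rad, r 55.4 mm, F resist tang 3.4, radial-out 2.6, Fz 3.8; tool x dir 41.2 deg vs tangent 42.1; j6 -0.59 w 0.0174
```

```bash
python3 -m handwheel '[[[1.9,0,0],0.4,10],[[3.8,0.1,0],0.8,10],[[5.8,0.3,0],1.2,10],[[7.7,0.5,0],1.6,10],[[9.6,0.8,0],2,10],[[11.5,1.2,0],2.4,10],[[13.3,1.6,0],2.8,10],[[15.2,2.1,0],3.2,10]]' 20; python3 st.py
```

```text
time_s: 13.0
tcp_pos: [0.5468, 0.1308, 0.1126]
ee_rot: [-0.0, 0.976, 0.219, -0.001]
force: [-5.7, -0.7, 5.4]
width: 0.018
t 13.00 crank~1.443 rad, r 55.5 mm, F resist tang 5.4, radial-out 1.9, Fz 5.4; tool x dir 25.3 deg vs tangent 26.5; j6 -0.30 w 0.0180
```

```bash
for i in 1; do python3 -m handwheel '[[[1,0,0],0.2,10],[[1.9,0,0],0.4,10],[[1.9,0,0],0.4,10]]' 20; python3 st.py;  python3 -m handwheel '[[[1,0,0],0.2,10],[[1.9,0,0],0.4,10],[[1.9,0,0],0.4,10]]' 20; python3 st.py; done
```

```text
time_s: 13.3
tcp_pos: [0.5487, 0.1317, 0.1126]
ee_rot: [-0.0, 0.979, 0.202, -0.001]
force: [-5.6, 0.9, 5.7]
width: 0.0175
t 13.30 crank~1.480 rad, r 55.5 mm, F resist tang 4.7, radial-out 3.1, Fz 5.7; tool x dir 23.3 deg vs tangent 24.4; j6 -0.26 w 0.0175
time_s: 13.6
tcp_pos: [0.5504, 0.1325, 0.1126]
ee_rot: [-0.0, 0.983, 0.185, -0.001]
force: [-6.1, 0.6, 4.4]
width: 0.0177
t 13.60 crank~1.514 rad, r 55.5 mm, F resist tang 5.4, radial-out 2.9, Fz 4.4; tool x dir 21.3 deg vs tangent 22.4; j6 -0.23 w 0.0177
```

```bash
echo 'import sys; sys.exit(int(-F@t>7.5))' >>st.py
python3 -m handwheel '[[[1,0,0],0.2,10],[[1.9,0,0],0.4,10],[[1.9,0,0],0.4,10]]' >/dev/null; python3 st.py && python3 -m handwheel '[[[1,0,0],0.2,10],[[1.9,0,0],0.4,10],[[1.9,0,0],0.4,10]]' >/dev/null && python3 st.py && python3 -m handwheel '[[[1,0,0],0.2,10],[[1.9,0,0],0.4,10],[[1.9,0,0],0.4,10]]' >/dev/null && python3 st.py && python3 -m handwheel '[[[1,0,0],0.2,10],[[1.9,0,0],0.4,10],[[1.9,0,0],0.4,10]]' > /dev/null && python3 st.py
```

```text
t 13.90 crank~1.548 rad, r 55.6 mm, F resist tang 5.3, radial-out 3.1, Fz 3.7; tool x dir 19.3 deg vs tangent 20.5; j6 -0.19 w 0.0174
t 14.20 crank~1.583 rad, r 55.6 mm, F resist tang 4.1, radial-out 2.8, Fz 4.2; tool x dir 17.3 deg vs tangent 18.5; j6 -0.16 w 0.0174
t 14.50 crank~1.608 rad, r 55.6 mm, F resist tang 8.1, radial-out 3.1, Fz 5.6; tool x dir 15.3 deg vs tangent 17.1; j6 -0.12 w 0.0175
```

```bash
sed -i 's/>7.5/>10/' st.py; python3 -m handwheel '[[[0.5,0,0],0.1,10],[[0.5,0,0],0.1,10]]' >/dev/null; python3 st.py && python3 -m handwheel '[[[0.5,0,0],0.1,10],[[0.5,0,0],0.1,10]]' >/dev/null && python3 st.py
```

```text
t 14.70 crank~1.610 rad, r 55.6 mm, F resist tang 9.1, radial-out 2.2, Fz 7.7; tool x dir 14.9 deg vs tangent 16.9; j6 -0.11 w 0.0172
t 14.90 crank~1.613 rad, r 55.6 mm, F resist tang 11.2, radial-out 3.4, Fz 8.5; tool x dir 14.4 deg vs tangent 16.8; j6 -0.10 w 0.0173
```

```bash
python3 -m handwheel '[[[0,0,0],0,10],[[0,0,0],0,10],[[0,0,0],0,10]]' >/dev/null; python3 st.py; python3 -m handwheel '[[[-0.7,-1,0],0,10],[[-1.4,-2,0],0,10],[[-1.4,-2,0],0,10]]' >/dev/null; python3 st.py
```

```text
t 15.20 crank~1.613 rad, r 55.6 mm, F resist tang 11.8, radial-out 3.1, Fz 8.3; tool x dir 14.4 deg vs tangent 16.8; j6 -0.10 w 0.0176
t 15.50 crank~1.607 rad, r 56.2 mm, F resist tang 5.5, radial-out -4.0, Fz 4.6; tool x dir 14.4 deg vs tangent 17.1; j6 -0.10 w 0.0174
```

```bash
python3 -m handwheel '[[[0,0,0],0,45],[[0,0,0],0,45],[[0,0,0],0,45],[[0,0,0],0,45]]'; python3 -m handwheel '[[[0,0,-20],0,45],[[0,0,-60],0,45],[[0,0,-110],0,45],[[0,0,-160],0,45],[[0,0,-200],0,45],[[0,0,-200],0,45],[[0,0,-200],0,45],[[0,0,-200],0,45]]'
python3 - <<'E'
from plant import cams
import cv2, numpy as np
f=cams.grab_frame("scene"); np.savez("scene1.npz",**f); g=cams.grab_frame("top"); np.savez("top1.npz",**g)
a=f["img"][:,:,::-1][110:250,170:310]; b=g["img"][:,:,::-1]
cv2.imwrite("pics/v8.png",np.hstack([cv2.resize(a,(400,400),interpolation=cv2.INTER_CUBIC),cv2.resize(b[135:255,220:340],(400,400),interpolation=cv2.INTER_CUBIC)]))
E
```

```text
time_s: 15.9
tcp_pos: [0.5559, 0.1361, 0.1126]
ee_rot: [-0.0, 0.992, 0.124, 0.0]
force: [-0.6, 0.1, 0.7]
width: 0.0431
time_s: 16.7
tcp_pos: [0.5552, 0.1359, 0.3108]
ee_rot: [0.0, 0.992, 0.124, -0.001]
force: [0.3, -0.7, -0.8]
width: 0.0451
```

View pics/v8.png

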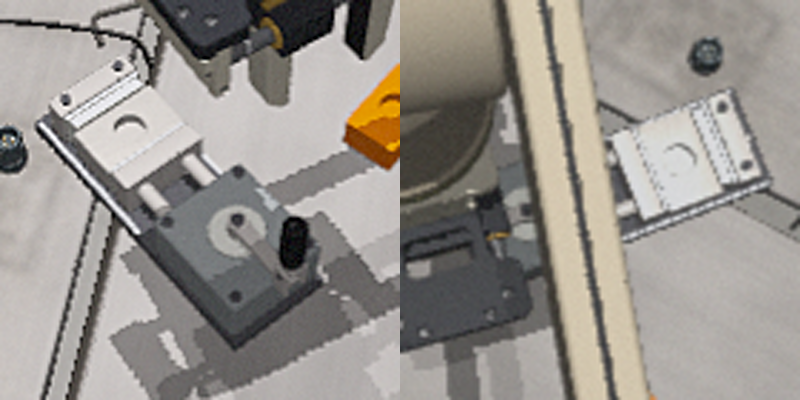

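```bash
python3 - <<'E'
from h import *
S=dict(np.load("scene1.npz"));T=dict(np.load("top1.npz"));im=S["img"]
m=(im.max(2)<50).astype(np.uint8); k,lab,st,ce=cv2.connectedComponentsWithStats(m)
i=min((j for j in range(1,k) if st[j,4]>30),key=lambda j:np.hypot(*(ce[j]-[272,195])))
ys,xs=np.where(lab==i);c,wv=np.c_[xs,ys].mean(0),np.linalg.eigh(np.cov(np.c_[xs,ys].T))
print("grip",ce[i],st[i],"axis dir",wv[1][:,1])
Ti=np.linalg.inv(S["T"])
for a in ((.5716,.0812),(.571,.083)):
  ph=np.radians(-160.8)-1.61
  for tilt in (0,.22):
    u=np.array([np.cos(ph),np.sin(ph)]); P=[np.r_[np.array(a)+u*(.055-h*np.sin(tilt)),.086+h*np.cos(tilt)] for h in (.013,.0355,.058)]
    q=cv2.projectPoints(np.array(P),cv2.Rodrigues(Ti[:3,:3])[0],Ti[:3,3],S["camera_matrix"],S["D"])[0][:,0]
    print(a,tilt,q.round(1).tolist())
# blank top edges squareness, scene: crop 400/140
s=lambda u,v:(170+(u+.5)*.35-.5,110+(v+.5)*.35-.5)
t=lambda u,v:(220+(u-400+.5)*.3-.5,135+(v+.5)*.3-.5)
for n,f,A,B in (("stop rear edge scene",S,s(37,107),s(125,60)),):
  d=plane(f,B,.048)-plane(f,A,.048); print(n,np.degrees(np.arctan2(d[1],d[0])))
E
```

```text
grip [272.44736842 194.65131579] [268 186  11  18 152] axis dir [-0.12331088  0.99236809]
(0.5716, 0.0812) 0 [[270.3, 200.1], [271.0, 194.3], [271.7, 188.2]]
(0.5716, 0.0812) 0.22 [[269.4, 199.1], [268.3, 191.5], [267.3, 183.6]]
(0.571, 0.083) 0 [[271.0, 200.8], [271.7, 195.0], [272.4, 188.9]]
(0.571, 0.083) 0.22 [[270.0, 199.8], [269.0, 192.2], [268.0, 184.3]]
stop rear edge scene -165.54589184861254
```

```bash
python3 - <<'E'
import cv2, numpy as np
g=cv2.imread("pics/v8.png")
f=dict(np.load("scene1.npz"))["img"][:,:,::-1][125:185,180:245]; b=dict(np.load("top1.npz"))["img"][:,:,::-1][155:210,275:340]
cv2.imwrite("pics/v9.png",np.hstack([cv2.resize(f,(390,360),interpolation=cv2.INTER_CUBIC),cv2.resize(b,(390,360),interpolation=cv2.INTER_CUBIC)]))
E
```

```text
(no output)
```

View pics/v9.png

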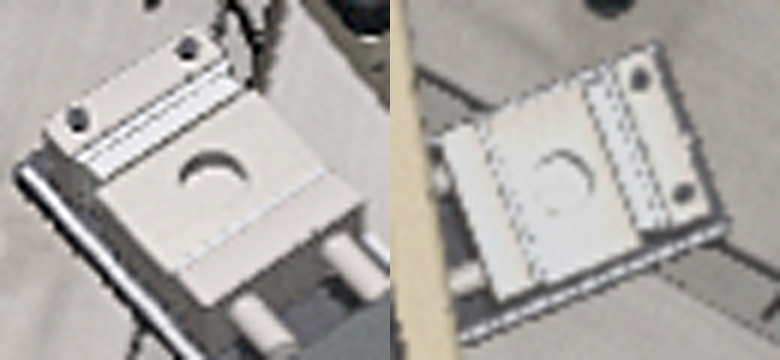

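The crop shows the blank closed up on both faces, jaw edge line at (250,225) and plate at (165,115), parallel to both. The grip's pixel position and slope match an upright handle. I'm handing in.

```bash
python3 -c "
from plant import ticket,monitor; s=monitor.sense(); print(s['time_s'],s['force']); print(ticket.close_job())"
```

```text
16.8 [-0.2416619  -0.58627995  0.30631286]
the job is handed in; nothing more can be done
None
```

I unfolded the crank handle until it met its stop, re-gripped it with the tool turned half round, and cranked about 1.61 rad clockwise. I stopped when the handle resisted with about 11.5 N. By the vise's stated ratio that is roughly 18–20 N of clamping. I then eased off, let go and lifted the gripper clear, and handed the job in at 16.8 s.

**Last checks:**
- **Blank:** the final pictures show it flush and square between the jaw and the packing plate, judged by eye.
- **Handle:** the grip sits at pixel (272.4, 194.7), against (271–271.7, 194.3–195) predicted for an upright handle, and its slope matches too.
- **Gripper:** it is 0.2 m above the handle, and the wrist force is near zero.

**Not confirmed:**
- **Remaining clamping force:** I did not measure it after release. As I eased off, the crank reading fell 0.006 rad, which may be give in the gripper or a little relaxing of the drive.
- **Bystanders:** I did not re-measure them. The moves stayed well clear of them, and the ones still in view looked undisturbed.

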